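# Find the loose anchor bolt of the lab shaker and hold its cap open

### The arm

A 6-joint arm with a two-finger parallel gripper is mounted at the origin on the work surface. World frame = base frame: x ahead of the robot, y to its left, z up, the work surface at z = 0. Lengths are in m, angles in rad, forces in N, time in s.
With the tool pointing down it reaches from about 0.275 to 0.85 m from the base axis. Payload 5.2 kg.
Tool frame: the origin (TCP) lies midway between the tips of the shut fingers; the grasp point (between the pads) lies 19 mm behind it (env.grip_depth is the distance from the TCP to the grasp point, in m); z points along the fingers, x is the direction in which the jaws open and shut, and the axes are right-handed (so a half turn about z gives the same grasp; the last joint's range is limited). The gripper opens to 85 mm and grips with 20 to 120 N. Pads are 22 mm wide; open, the fingers measure 114 mm over their backs; the gripper's body (76 mm by 85 mm) begins 54 mm behind the grasp point. The pads swing forward as they close: fully open they stand 13 mm farther back than shut.
Start: joints at [-1.346, 0.259, 1.535, -0, 1.348, -0.203], TCP at [0.228, -0.5, 0.231] pointing down, gripper open.
Joint ranges: [-3.14, 3.14], [-0.91, 2.08], [0.19, 2.58], [-1.22, 4.36], [0.22, 2.71], [-3.12, 3.12]. Speed limits (rad/s): [2.57, 2.57, 3.14, 3.14, 3.14, 3.14].

### API

Orientations are given as a rotation vector (axis times angle).
In Python, from workcell import env, vision, close_job gives the robot as it stands.
- The arm moves only by the tool servo_tool, never from a script. Its argument "series" is a list of rows, each a list of 3 entries, a list of its own where there are three numbers: the shift along the tool's x, y, z in mm, then the turn, a rotation vector about the tool's x, y, z in rad, then the finger opening in mm, from 0 to 85.4. In form: [[[tx, ty, tz], [ax, ay, az], jaw], ...]. A call has 1 to 10 rows; each row is the pose to reach, as a shift and turn from the pose commanded when the call began, along the tool's axes at that moment; what a row does not reach only later rows make up. A row lasts 1/12 s, in which the tool goes at most 41.7 mm and 7.16 degrees, less where a joint would pass 70% of its speed; a pose out of reach is approached as far as the arm can. A call with a gripper value outside its range is refused whole. The fingers move at their own pace and stop on an object; "squeeze" is the grip in N (left out, the last holds). Time passes only in rows, so rows that repeat a pose let the fingers close. It gives the time, the measured TCP pose, the force and the opening at its end, in the units of the state.
- env.sense(): the state, without advancing time (a new reading comes with each control period).
- vision.get_image(name): name is "scene" or "top"; returns a dict with "image" (384x512x3 uint8, red, green, blue), "depth" (384x512 float32, m along the optical axis (not along the pixel's ray), 0 where there is no reading), "fovy" (degrees; the focal length in pixels is half the picture's height over the tangent of half this angle, whatever the lens; pixels are square), "cx", "cy" (the principal point, pixels), "extrinsics" (4x4, takes a point from camera to world coordinates). Camera axes: x right, y up, looking along -z (the intrinsics and any distortion apply to the point x, -y, -z); pixel columns grow to the right and rows downward; lengths in m; the calibration is good to about 2 mm. A picture is of the moment at which its call begins.
- close_job(): hands the job in, once; it reports no verdict.
The state is a dict: "t": time; "qpos": joint angles; "dq": joint speeds; "joint_torque": joint torques, N m; "tool_pos": TCP position; "ee_rot": TCP orientation; "wrist_force": force on the tool from outside, world axes, zero at the start; "ft_torque": the same for the moment, N m; "finger_gap": finger opening in m.
Only numpy, scipy, OpenCV 4.12 (cv2) and the standard library are available. Lean on these libraries where they do the work, as an engineer would, in place of code of your own. Each camera call takes 0.05 s, during which the arm holds its last target. There are 200 camera calls.

### The job

One of the three bolts that anchor the shaker's front rail has rattled loose. Tap down on the closed white caps to find the bolt that gives, then lift that cap by its orange tab to more than half-way upright (beyond 45 degrees) and finish while holding it there, so that a colleague can get a spanner in. Leave the caps of the firm bolts shut and do not disturb the bottles and the mortar.

Things in the scene. Friction and masses are not known exactly. Their poses are not given: they have to be found in the camera images.
- top_left (a point): Centre of the top face of the left (+y end) closed cap on the rail, 54 mm above the bench: the place to tap. A fixed point of the rail (it stays put when the cap moves); its z is up, its y runs along the rail, its x points from the tab towards the hinge and the shaker, away from the robot.
- tab_left (a point): Centre of the gripping part of the left (+y end) cap's orange tab while the cap is closed, 50 mm above the bench. The tab is 14 mm wide (y), 10 mm thick (z) and sticks out 38 mm from the cap's front edge towards the robot; this point is 25 mm out from that edge, 33 mm of free air between the tab and the rail, 45 mm to the bench ahead of the rail. Fixed point of the rail, same axes as the top points.
- hinge_left (a point): Middle of the left (+y end) cap's hinge axis, 50 mm above the bench, 81 mm beyond the tab point; the hinge axis lies along this point's y. Lifting the tab swings it up and over, away from the robot, about this axis. Fixed point of the rail, same axes.
- top_middle (a point): Centre of the top face of the middle closed cap on the rail, 54 mm above the bench: the place to tap. A fixed point of the rail (it stays put when the cap moves); its z is up, its y runs along the rail, its x points from the tab towards the hinge and the shaker, away from the robot.
- tab_middle (a point): Centre of the gripping part of the middle cap's orange tab while the cap is closed, 50 mm above the bench. The tab is 14 mm wide (y), 10 mm thick (z) and sticks out 38 mm from the cap's front edge towards the robot; this point is 25 mm out from that edge, 33 mm of free air between the tab and the rail, 45 mm to the bench ahead of the rail. Fixed point of the rail, same axes as the top points.
- hinge_middle (a point): Middle of the middle cap's hinge axis, 50 mm above the bench, 81 mm beyond the tab point; the hinge axis lies along this point's y. Lifting the tab swings it up and over, away from the robot, about this axis. Fixed point of the rail, same axes.
- top_right (a point): Centre of the top face of the right (-y end) closed cap on the rail, 54 mm above the bench: the place to tap. A fixed point of the rail (it stays put when the cap moves); its z is up, its y runs along the rail, its x points from the tab towards the hinge and the shaker, away from the robot.
- tab_right (a point): Centre of the gripping part of the right (-y end) cap's orange tab while the cap is closed, 50 mm above the bench. The tab is 14 mm wide (y), 10 mm thick (z) and sticks out 38 mm from the cap's front edge towards the robot; this point is 25 mm out from that edge, 33 mm of free air between the tab and the rail, 45 mm to the bench ahead of the rail. Fixed point of the rail, same axes as the top points.
- hinge_right (a point): Middle of the right (-y end) cap's hinge axis, 50 mm above the bench, 81 mm beyond the tab point; the hinge axis lies along this point's y. Lifting the tab swings it up and over, away from the robot, about this axis. Fixed point of the rail, same axes.
- bolt_loose (a joint): How far the loose bolt is pressed down, in m: 0 at rest, 0.005 fully down. It sinks together with its cap; it starts to give at under 1 N of push and is fully down at about 3 N, and springs back when let go. Which of the three places has the loose bolt changes from run to run and cannot be seen; the two firm bolts do not give at all.
- cap_loose (a joint): Opening angle of the cap over the loose bolt (whichever place that is), in rad: 0 closed, 1.5 fully open. Every cap is a white plastic flap of 56 x 50 mm, 6 mm thick with 12 mm skirts, with a light closing spring: it takes 0.5 to 1 N at the tab to lift and drops shut when let go.
- cap_firm_a (a joint): Opening angle of the cap over one of the two firm bolts, in rad, 0 closed (looks and opens like the other caps).
- cap_firm_b (a joint): Opening angle of the cap over the other firm bolt, in rad, 0 closed.
- shaker: White low laboratory shaker (220 x 280 mm, 80 mm high) with an aluminium anchor rail of 90 x 360 x 12 mm along its front, all fixed to the bench. Origin: on the bench under the middle of the rail; y along the rail, x towards the shaker. The three caps stand on the rail 110 mm apart.
- wash_bottle_mid (a point): Bystander: pale pink squeeze bottle with a white spout, 68 mm wide, 164 mm high, standing near the rail's left end. Point 55 mm above its foot.
- mortar_mid (a point): Bystander: white porcelain mortar with pestle, 84 mm wide, 55 mm high (pestle to 82 mm), standing near the rail's right end. Point half-way up.
- amber_bottle_mid (a point): Bystander: small amber bottle with black cap, 38 mm wide, 62 mm high, standing between the robot and the rail. Point half-way up.

How it is judged:
By the outcome, as a careful person would: the job done as asked, in the order asked, and still so for the second after the job is handed in, while the arm keeps its last pose, push and grip.
It also fails if it takes over 48 s, if anything falls off the work surface, if the arm or the gripper's body presses on something with over 40 N, if the wrist force passes 120 N, or if a joint passes its speed limit or range.

## Working session

There is one attempt and no reset: what is moved stays moved. The work goes in short steps, Python scripts to look and compute and a tool call to move; the robot and the scene stay as the last step left them, time stands still between calls to the robot, and variables do not carry over. Pictures are saved under pics/ and viewed, about 8 in all and at most 12, crops included, and the job is handed in when it is done.

Besides the shell and the picture viewer there is one more tool, called after ">>>" in YAML: its name, and indented under it one key for each argument. servo_tool: Moves the arm, as the interface text tells. Its arguments: {"type":"object","properties":{"series":{"type":"array","items":{"type":"array"}},"squeeze":{"type":"number"}},"required":["series"]}

```bash
ls; mkdir -p pics; python3 - <<'E'
from workcell import env, vision
import cv2,numpy as np
for n in("scene","top"):
    d=vision.get_image(n); np.savez(f"{n}.npz",**d)
    cv2.imwrite(f"pics/{n}1.png",d["image"][:,:,::-1]); print(n,d["fovy"],d["cx"],d["cy"],d["extrinsics"].round(3).tolist(),[k for k in d])
print(env.sense())
E
```

```text
pics
scene 45.43823480428433 254.450634770161 191.49994466922402 [[0.832, -0.456, 0.316, 0.912], [0.554, 0.672, -0.491, -0.539], [0.012, 0.584, 0.812, 0.979], [0.0, 0.0, 0.0, 1.0]] ['image', 'depth', 'fovy', 'cx', 'cy', 'extrinsics']
top 52.685701205326914 249.85190050802564 190.41521243237963 [[-0.024, 0.992, -0.125, 0.447], [-1.0, -0.025, -0.008, 0.022], [-0.011, 0.125, 0.992, 0.972], [0.0, 0.0, 0.0, 1.0]] ['image', 'depth', 'fovy', 'cx', 'cy', 'extrinsics']
{'t': 0.1, 'qpos': array([-1.34580631e+00,  2.59293095e-01,  1.53598654e+00,  5.49129125e-06,
        1.34801139e+00, -2.02786979e-01]), 'dq': array([-0.00117671,  0.00021618, -0.00454589,  0.00153621, -0.00165424,
       -0.00070844]), 'joint_torque': array([ 3.33297474e-03, -4.46967137e+01, -2.91248041e+01, -1.06146094e-04,
        6.08639020e-03,  6.85753184e-05]), 'tool_pos': array([ 0.22808666, -0.49994544,  0.23054029]), 'ee_rot': array([-2.64134402e+00,  1.69865197e+00,  1.90064199e-03]), 'wrist_force': array([ 0.25011994, -0.11359557, -0.55443853]), 'ft_torque': array([ 0.00325042, -0.03341497,  0.01315929]), 'finger_gap': 0.08496278292382191}
```

View pics/scene1.png

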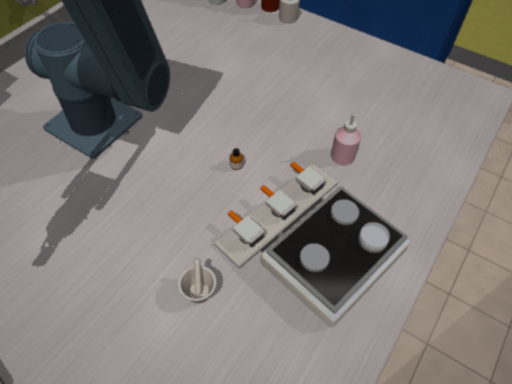

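View pics/top1.png

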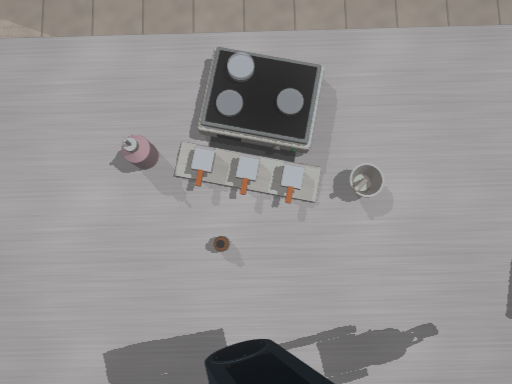

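The scene view shows the shaker, rail and three caps. In the top view the caps are at about (203,160), (247,168) and (292,177), with tabs at about (199,178), (244,186) and (290,195). The amber bottle is at (221,243), the wash bottle at (136,150) and the mortar at (367,181). Next I'll turn these into positions.

```bash
cat > h.py <<'E'
import numpy as np,cv2
def pts(d):
    h,w=d["depth"].shape; f=h/2/np.tan(np.radians(float(d["fovy"]))/2)
    v,u=np.mgrid[:h,:w]; z=d["depth"]
    P=np.stack([(u-d["cx"])/f*z,-(v-d["cy"])/f*z,-z],-1)
    E=d["extrinsics"]; return P@E[:3,:3].T+E[:3,3]
E
python3 - <<'E'
from h import *
for n in("top","scene"):
    d=np.load(n+".npz"); P=pts(d); hsv=cv2.cvtColor(d["image"],cv2.COLOR_RGB2HSV)
    H,S,V=[hsv[...,i].astype(int) for i in range(3)]
    Z=P[...,2]; X=P[...,0]
    print(n)
    for nm,m in(("tab",(H<14)&(S>170)&(V>90)&(Z<.075)&(Z>.035)),("cap",(S<60)&(V>150)&(Z>.046)&(Z<.062)),("all",(Z>.03)&(Z<.3))):
        k,l,st,c=cv2.connectedComponentsWithStats(m.astype(np.uint8))
        for i in range(1,k):
            if st[i,4]>25:
                p=P[l==i]; print(nm,c[i].round(1),st[i,4],np.median(p,0).round(4),p.mean(0).round(4),p.min(0).round(3),p.max(0).round(3))
E
```

```text
top
cap [306.  117.4] 309 [ 0.7179 -0.125   0.0588] [ 0.7378 -0.1111  0.0586] [ 0.661 -0.159  0.051] [0.869 0.005 0.062]
cap [226.9 132.8] 122 [0.7038 0.0826 0.0588] [0.7039 0.0818 0.0588] [0.686 0.009 0.055] [0.72  0.152 0.062]
cap [202.6 157.9] 473 [0.6443 0.1411 0.0544] [0.6446 0.1418 0.0545] [0.612 0.114 0.05 ] [0.677 0.17  0.059]
cap [247.3 166.2] 482 [0.6216 0.0347 0.0544] [0.6214 0.0344 0.0544] [0.59  0.006 0.05 ] [0.655 0.062 0.061]
cap [292.3 174.6] 484 [ 0.5978 -0.073   0.0547] [ 0.5981 -0.073   0.0546] [ 0.565 -0.102  0.049] [ 0.632 -0.045  0.059]
cap [367.3 178.9] 182 [ 0.5852 -0.2516  0.0552] [ 0.5832 -0.2509  0.0552] [ 0.542 -0.289  0.051] [ 0.623 -0.209  0.059]
all [260.7  99.4] 10045 [ 0.7762 -0.0025  0.0791] [ 0.7784 -0.0017  0.0786] [ 0.657 -0.159  0.03 ] [0.925 0.155 0.11 ]
all [137.8 150.6] 840 [0.6556 0.2852 0.0935] [0.657  0.2867 0.0937] [0.631 0.262 0.03 ] [0.697 0.329 0.166]
all [202.1 161.5] 632 [0.6375 0.1455 0.0543] [0.6359 0.143  0.054 ] [0.577 0.114 0.035] [0.677 0.172 0.06 ]
all [246.5 169.7] 620 [0.6145 0.0382 0.0544] [0.6131 0.0364 0.0541] [0.554 0.006
[... 1501 characters left out ...]
.701 0.322 0.166]
all [235.8 156.1] 158 [0.4451 0.0936 0.041 ] [0.4441 0.0943 0.0452] [0.423 0.08  0.031] [0.46  0.116 0.067]
all [308.6 177.7] 555 [0.6439 0.1379 0.0532] [0.6415 0.1359 0.0515] [0.58  0.108 0.03 ] [0.68  0.168 0.059]
all [278.8 202.2] 613 [0.6211 0.0306 0.0533] [0.6186 0.0288 0.0516] [0.556 0.    0.03 ] [0.658 0.06  0.059]
all [334.9 253.5] 11060 [ 0.8035 -0.0349  0.0785] [ 0.8015 -0.0315  0.077 ] [ 0.662 -0.165  0.03 ] [0.93  0.147 0.11 ]
all [246.6 228.8] 668 [ 0.5983 -0.0762  0.0535] [ 0.5961 -0.0782  0.052 ] [ 0.533 -0.106  0.031] [ 0.635 -0.047  0.06 ]
all [196.4 279.6] 750 [ 0.5744 -0.2417  0.0521] [ 0.5773 -0.2459  0.0505] [ 0.543 -0.293  0.03 ] [ 0.626 -0.211  0.083]
```

```bash
cat >> h.py <<'E'
from scipy.spatial.transform import Rotation as Ro
a=0.2106; rx=np.array([np.cos(a),-np.sin(a),0]); ry=np.array([np.sin(a),np.cos(a),0]); rz=np.array([0,0,1.])
top=dict(l=np.array([.645,.140,.054]),m=np.array([.622,.0325,.054]),r=np.array([.599,-.075,.054]))
def tool(tilt):  # tilt: fingers lean forward (+rx) by tilt from straight down; tool x=-ry
    z=np.sin(tilt)*rx-np.cos(tilt)*rz; x=-ry; return np.stack([x,np.cross(z,x),z],1)
def plan(p,R,s):
    R0=Ro.from_rotvec(s["ee_rot"]).as_matrix()
    print("shift",((np.array(p)-s["tool_pos"])@R0*1e3).round(1),"turn",Ro.from_matrix(R0.T@R).as_rotvec().round(3))
def show(s):
    print({k:(np.round(v,4).tolist()) for k,v in s.items() if k in("t","qpos","tool_pos","wrist_force","finger_gap")})
E
python3 - <<'E'
from h import *; from workcell import env
s=env.sense(); 
for k in"rml": plan(top[k]+[0,0,.03],tool(0),s)
E
```

```text
shift [-232.5 -513.7  147.1] turn [0.    0.002 0.638]
shift [-320.8 -579.3  147.3] turn [0.    0.002 0.638]
shift [-409.1 -644.8  147.4] turn [0.    0.002 0.638]
```

>>> servo_tool:
  series:
    - [[-232, -514, 60], [0, 0, 0.638], 0]
    - [[-232, -514, 60], [0, 0, 0.638], 0]
    - [[-232, -514, 60], [0, 0, 0.638], 0]
    - [[-232, -514, 60], [0, 0, 0.638], 0]
    - [[-232, -514, 60], [0, 0, 0.638], 0]
    - [[-232, -514, 60], [0, 0, 0.638], 0]
    - [[-232, -514, 60], [0, 0, 0.638], 0]
    - [[-232, -514, 60], [0, 0, 0.638], 0]
    - [[-232, -514, 60], [0, 0, 0.638], 0]
    - [[-232, -514, 60], [0, 0, 0.638], 0]

```text
t: 0.93
tool_pos: [0.4922, -0.1982, 0.1884]
ee_rot: [1.976, -2.442, -0.001]
wrist_force: [1.1, -0.4, 0.4]
finger_gap: -0.0002
```

```bash
python3 - <<'E'
from h import *; from workcell import env
s=env.sense(); show(s)
plan(top["r"]+[0,0,.02],tool(0),s)
E
```

```text
{'t': 0.9333, 'qpos': [-0.5931, 0.2575, 1.6457, -0.0001, 1.2388, 1.188], 'tool_pos': [0.4922, -0.1982, 0.1884], 'wrist_force': [1.1235, -0.3938, 0.4412], 'finger_gap': -0.0002}
shift [-142.7  -78.8  114.4] turn [0. 0. 0.]
```

>>> servo_tool:
  series:
    - [[-140, -78, 90], [0, 0, 0], 0]
    - [[-140, -78, 90], [0, 0, 0], 0]
    - [[-140, -78, 90], [0, 0, 0], 0]
    - [[-140, -78, 90], [0, 0, 0], 0]
    - [[-140, -78, 90], [0, 0, 0], 0]
    - [[-140, -78, 90], [0, 0, 0], 0]
    - [[-140, -78, 90], [0, 0, 0], 0]
    - [[-140, -78, 90], [0, 0, 0], 0]

```text
t: 1.6
tool_pos: [0.5966, -0.0805, 0.0994]
ee_rot: [1.976, -2.442, 0.001]
wrist_force: [-0.3, 0.2, 0.1]
finger_gap: 0.0
```

```bash
python3 - <<'E'
from h import *; from workcell import env
s=env.sense(); show(s)
plan(top["r"],tool(0),s)
E
```

```text
{'t': 1.6, 'qpos': [-0.3188, 0.4635, 1.5761, -0.0008, 1.1017, 1.4627], 'tool_pos': [0.5966, -0.0805, 0.0994], 'wrist_force': [-0.2575, 0.1841, 0.0501], 'finger_gap': 0.0}
shift [-5.9 -1.2 45.4] turn [-0.    -0.001  0.   ]
```

>>> servo_tool:
  series:
    - [[-5, -1, 30], [0, 0, 0], 0]
    - [[-5, -1, 40], [0, 0, 0], 0]
    - [[-5, -1, 43], [0, 0, 0], 0]
    - [[-5, -1, 44], [0, 0, 0], 0]
    - [[-5, -1, 45], [0, 0, 0], 0]
    - [[-5, -1, 46], [0, 0, 0], 0]
    - [[-5, -1, 46], [0, 0, 0], 0]

```text
t: 2.18
tool_pos: [0.5995, -0.0755, 0.054]
ee_rot: [-1.975, 2.442, -0.003]
wrist_force: [0.0, -1.0, 1.6]
finger_gap: -0.0003
```

>>> servo_tool:
  series:
    - [[0, 0, 1], [0, 0, 0], 0]
    - [[0, 0, 1], [0, 0, 0], 0]
    - [[0, 0, 2], [0, 0, 0], 0]
    - [[0, 0, 2], [0, 0, 0], 0]
    - [[0, 0, 2], [0, 0, 0], 0]

```text
t: 2.6
tool_pos: [0.5995, -0.0755, 0.0536]
ee_rot: [-1.976, 2.441, -0.004]
wrist_force: [-4.9, -1.1, 14.7]
finger_gap: -0.0001
```

The right bolt is firm: the push reached about 15 N and the cap sank only 0.4 mm. Next, the middle.

>>> servo_tool:
  series:
    - [[0, 0, -22], [0, 0, 0], 0]
    - [[-30, 0, -25], [0, 0, 0], 0]
    - [[-70, 0, -25], [0, 0, 0], 0]
    - [[-110, 0, -25], [0, 0, 0], 0]
    - [[-110, 0, -25], [0, 0, 0], 0]
    - [[-110, 0, -8], [0, 0, 0], 0]
    - [[-110, 0, -4], [0, 0, 0], 0]
    - [[-110, 0, -3], [0, 0, 0], 0]
    - [[-110, 0, -2], [0, 0, 0], 0]
    - [[-110, 0, -2], [0, 0, 0], 0]

```text
t: 3.43
tool_pos: [0.6215, 0.0335, 0.0539]
ee_rot: [-1.975, 2.442, 0.002]
wrist_force: [-1.8, 2.7, 5.0]
finger_gap: -0.0002
```

>>> servo_tool:
  series:
    - [[0, 0, 1], [0, 0, 0], 0]
    - [[0, 0, 1], [0, 0, 0], 0]
    - [[0, 0, 2], [0, 0, 0], 0]
    - [[0, 0, 2], [0, 0, 0], 0]
    - [[0, 0, 2], [0, 0, 0], 0]

```text
t: 3.85
tool_pos: [0.6217, 0.0334, 0.0535]
ee_rot: [-1.974, 2.442, 0.001]
wrist_force: [-5.5, 4.5, 15.4]
finger_gap: 0.0001
```

The middle bolt is firm too, with 15 N and no sinking. I'll tap the left one to confirm it gives.

>>> servo_tool:
  series:
    - [[0, 0, -22], [0, 0, 0], 0]
    - [[-30, 0, -25], [0, 0, 0], 0]
    - [[-70, 0, -25], [0, 0, 0], 0]
    - [[-110, 0, -25], [0, 0, 0], 0]
    - [[-110, 0, -25], [0, 0, 0], 0]
    - [[-110, 0, -8], [0, 0, 0], 0]
    - [[-110, 0, -4], [0, 0, 0], 0]
    - [[-110, 0, -3], [0, 0, 0], 0]
    - [[-110, 0, -2], [0, 0, 0], 0]
    - [[-110, 0, -2], [0, 0, 0], 0]

```text
t: 4.68
tool_pos: [0.6447, 0.1395, 0.0531]
ee_rot: [1.975, -2.443, -0.0]
wrist_force: [-0.0, -0.7, 1.1]
finger_gap: 0.0002
```

>>> servo_tool:
  series:
    - [[0, 0, 1], [0, 0, 0], 0]
    - [[0, 0, 1], [0, 0, 0], 0]
    - [[0, 0, 2], [0, 0, 0], 0]
    - [[0, 0, 2], [0, 0, 0], 0]
    - [[0, 0, 2], [0, 0, 0], 0]

```text
t: 5.1
tool_pos: [0.6452, 0.1401, 0.0512]
ee_rot: [-1.976, 2.442, -0.001]
wrist_force: [-0.1, -1.4, 1.5]
finger_gap: 0.0
```

>>> servo_tool:
  series:
    - [[0, 0, 1], [0, 0, 0], 0]
    - [[0, 0, 2], [0, 0, 0], 0]
    - [[0, 0, 2], [0, 0, 0], 0]
    - [[0, 0, 2], [0, 0, 0], 0]

```text
t: 5.43
tool_pos: [0.6452, 0.1403, 0.049]
ee_rot: [-1.976, 2.442, -0.001]
wrist_force: [0.8, -1.4, 2.3]
finger_gap: -0.0002
```

```bash
cat >> h.py <<'E'
tab=top["l"]-.053*rx-[0,0,.004]; hinge=tab+.081*rx; grasp=tab-.004*rx
def tcp(tilt,back=0,th=0): # cap at th, tool initially tilted by tilt
    R=Ro.from_rotvec(ry*th).as_matrix(); T=R@tool(tilt)
    return hinge+R@(grasp-hinge)+T[:,2]*(.019-back),T
E
python3 - <<'E'
from h import *; from workcell import env
s=env.sense(); show(s); print(tab,hinge)
plan(*tcp(.785,.11),s); print(tcp(.785,.11)[0],tcp(.785)[0])
E
```

```text
{'t': 5.4333, 'qpos': [0.0456, 0.6088, 1.4616, -0.0002, 1.0704, 1.8267], 'tool_pos': [0.6452, 0.1403, 0.049], 'wrist_force': [0.7936, -1.3823, 2.3136], 'finger_gap': -0.0002}
[0.593171   0.15107947 0.05      ] [0.67238136 0.13414669 0.05      ]
shift [  0.2 121.4 -65.5] turn [0.784 0.    0.   ]
[0.52635942 0.16536177 0.11437233] [0.60239234 0.14910823 0.03655962]
```

The left bolt is the loose one: it sank about 5 mm at 2.3 N. Now I'll back off and tilt for the grasp.

>>> servo_tool:
  series:
    - [[0, 0, -40], [0, 0, 0], 0]
    - [[0, 30, -80], [0.12, 0, 0], 20]
    - [[0, 70, -90], [0.24, 0, 0], 45]
    - [[0, 100, -90], [0.36, 0, 0], 45]
    - [[0, 121, -80], [0.48, 0, 0], 45]
    - [[0, 121, -75], [0.6, 0, 0], 45]
    - [[0, 121, -66], [0.72, 0, 0], 45]
    - [[0, 121, -66], [0.785, 0, 0], 45]
    - [[0, 121, -66], [0.785, 0, 0], 45]
    - [[0, 121, -66], [0.785, 0, 0], 45]

```text
t: 6.27
tool_pos: [0.5325, 0.1523, 0.1431]
ee_rot: [-1.649, 1.98, -0.764]
wrist_force: [13.4, -6.1, 11.5]
finger_gap: 0.0453
```

```bash
python3 - <<'E'
from h import *; from workcell import env,vision
s=env.sense(); show(s)
plan(*tcp(.785),s);plan(*tcp(.785,.11),s)
d=vision.get_image("scene");cv2.imwrite("pics/s2.png",cv2.resize(d["image"][80:290,180:400,::-1],None,fx=3,fy=2.8))
E
```

```text
{'t': 6.2667, 'qpos': [0.2684, 0.1547, 2.1973, -1.2205, 0.3219, 3.1178], 'tool_pos': [0.5325, 0.1523, 0.1431], 'wrist_force': [13.4134, -6.0935, 11.5096], 'finger_gap': 0.0453}
shift [-10.5  19.4 125.5] turn [0.055 0.012 0.024]
shift [-12.   25.5  15.7] turn [0.055 0.012 0.024]
```

View pics/s2.png

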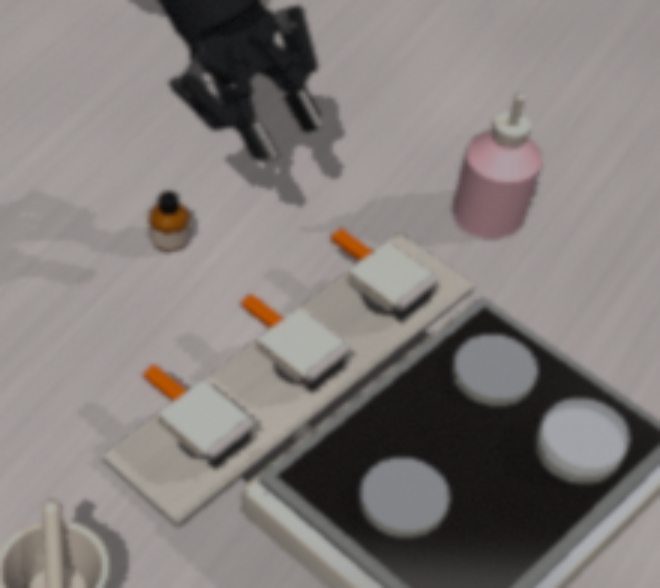

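The tilt ran joint 4 into its limit near the wrist singularity. The picture shows all caps shut, the gripper clear of everything and the amber bottle at (170,225) untouched. I'll use a gentler tilt of about 0.45.

```bash
python3 - <<'E'
from h import *; from workcell import env
s=env.sense()
plan(*tcp(.45,.08),s); print(tcp(.45,.08)[0])
E
```

```text
shift [-10.1   2.3  49.8] turn [-0.279  0.011  0.028]
[0.56331271 0.15746227 0.10492727]
```

>>> servo_tool:
  series:
    - [[-5, 0, 0], [-0.1, 0, 0], 45]
    - [[-10, 0, 0], [-0.2, 0.01, 0.02], 45]
    - [[-10, 2, 10], [-0.28, 0.01, 0.03], 45]
    - [[-10, 2, 20], [-0.28, 0.01, 0.03], 45]
    - [[-10, 2, 20], [-0.28, 0.01, 0.03], 45]
    - [[-10, 2, 20], [-0.28, 0.01, 0.03], 45]
    - [[-10, 2, 20], [-0.28, 0.01, 0.03], 45]

```text
t: 6.9
tool_pos: [0.549, 0.1589, 0.1293]
ee_rot: [-1.758, 2.194, -0.507]
wrist_force: [-0.0, 0.9, 1.1]
finger_gap: 0.0451
```

```bash
python3 - <<'E'
from h import *; from workcell import env
s=env.sense(); show(s)
plan(*tcp(.45,.05),s);plan(*tcp(.45),s)
E
```

```text
{'t': 6.9, 'qpos': [0.1973, 0.2166, 1.9734, -0.3417, 0.556, 2.243], 'tool_pos': [0.549, 0.1589, 0.1293], 'wrist_force': [-0.0302, 0.9444, 1.0981], 'finger_gap': 0.0451}
shift [-1.8 -1.9 58.2] turn [-0.006 -0.002 -0.009]
shift [ -1.9  -1.6 108.2] turn [-0.006 -0.002 -0.009]
```

Joints are well placed now. I'll advance along the tool to the tab.

>>> servo_tool:
  series:
    - [[-2, -2, 30], [-0.006, 0, -0.009], 45]
    - [[-2, -2, 60], [-0.006, 0, -0.009], 45]
    - [[-2, -2, 85], [-0.006, 0, -0.009], 45]
    - [[-2, -2, 100], [-0.006, 0, -0.009], 45]
    - [[-2, -2, 107], [-0.006, 0, -0.009], 45]
    - [[-2, -2, 107], [-0.006, 0, -0.009], 45]

```text
t: 7.4
tool_pos: [0.5945, 0.151, 0.0319]
ee_rot: [-1.778, 2.191, -0.5]
wrist_force: [-0.9, -0.0, -1.5]
finger_gap: 0.045
```

```bash
python3 - <<'E'
from h import *; from workcell import env,vision
s=env.sense(); show(s)
plan(*tcp(.45),s)
d=vision.get_image("scene");a=cv2.resize(d["image"][120:220,230:350,::-1],None,fx=3,fy=3)
d=vision.get_image("top");b=cv2.resize(d["image"][120:220,150:270,::-1],None,fx=3,fy=3)
cv2.imwrite("pics/s3.png",np.hstack([a,b]))
E
```

```text
{'t': 7.4, 'qpos': [0.1593, 0.4357, 1.9638, -0.4655, 0.3599, 2.3432], 'tool_pos': [0.5945, 0.151, 0.0319], 'wrist_force': [-0.8826, -0.0363, -1.5423], 'finger_gap': 0.045}
shift [ 0.2 -3.1  0.4] turn [ 0.005 -0.003  0.004]
```

View pics/s3.png

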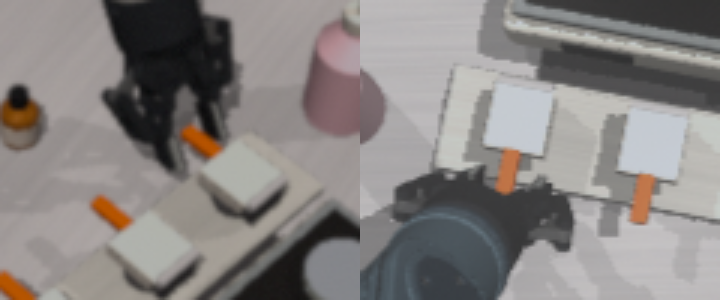

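The tab sits between the open fingers, at about (200,140) in the left panel and (508,170) in the right, and all caps are shut. I'll shift 3 mm forward and close in stages, watching the side force.

>>> servo_tool:
  series:
    - [[0, -3, 0], [0, 0, 0], 30]
    - [[0, -3, 0], [0, 0, 0], 24]
    - [[0, -3, 0], [0, 0, 0], 20]
    - [[0, -3, 0], [0, 0, 0], 20]
    - [[0, -3, 0], [0, 0, 0], 20]
  squeeze: 25

```text
t: 7.92
tool_pos: [0.599, 0.1509, 0.0359]
ee_rot: [-1.774, 2.188, -0.501]
wrist_force: [0.5, 0.0, 0.9]
finger_gap: 0.0202
```

```bash
python3 - <<'E'
from h import *; from workcell import env,vision
s=env.sense(); show(s); print(s["wrist_force"]@ry, s["ft_torque"])
d=vision.get_image("scene");a=cv2.resize(d["image"][120:220,230:350,::-1],None,fx=3,fy=3)
d=vision.get_image("top");b=cv2.resize(d["image"][120:220,150:270,::-1],None,fx=3,fy=3)
cv2.imwrite("pics/s4.png",np.hstack([a,b]))
E
```

```text
{'t': 7.9167, 'qpos': [0.157, 0.4331, 1.9549, -0.4531, 0.3653, 2.3289], 'tool_pos': [0.599, 0.1509, 0.0359], 'wrist_force': [0.5335, 0.0152, 0.8602], 'finger_gap': 0.0202}
0.12642486294005356 [0.08086654 0.24868505 0.07426412]
```

View pics/s4.png

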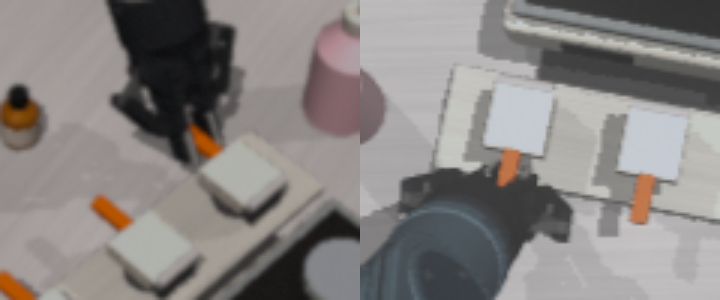

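The tab is between the pads with no side force, so I'll grip.

>>> servo_tool:
  series:
    - [[0, 0, 0], [0, 0, 0], 10]
    - [[0, 0, 0], [0, 0, 0], 6]
    - [[0, 0, 0], [0, 0, 0], 6]
    - [[0, 0, 0], [0, 0, 0], 6]
    - [[0, 0, 0], [0, 0, 0], 6]
  squeeze: 30

```text
t: 8.43
tool_pos: [0.599, 0.1514, 0.0354]
ee_rot: [-1.775, 2.188, -0.5]
wrist_force: [-0.7, 5.2, 0.8]
finger_gap: 0.013
```

```bash
python3 - <<'E'
from h import *; from workcell import env
s=env.sense(); show(s); print(s["wrist_force"]@ry)
R0=Ro.from_rotvec(s["ee_rot"]).as_matrix()
for th in (.1,.2,.3,.4,.5,.6,.7,.8,.9,1,1.1,1.2):
    R=Ro.from_rotvec(ry*th).as_matrix()
    print(th, R0.T@ry.round(3)); plan(hinge+R@(s["tool_pos"]-hinge),R@R0,s)
E
```

```text
{'t': 8.4333, 'qpos': [0.1575, 0.4341, 1.9548, -0.4526, 0.3646, 2.3288], 'tool_pos': [0.599, 0.1514, 0.0354], 'wrist_force': [-0.7473, 5.1596, 0.7958], 'finger_gap': 0.013}
4.889348269368906
0.1 [-1.00007841e+00 -2.85622174e-03  7.65441456e-05]
shift [ 0.  -2.3 -7.3] turn [-0.1 -0.   0. ]
0.2 [-1.00007841e+00 -2.85622174e-03  7.65441456e-05]
shift [  0.   -5.4 -14.4] turn [-0.2   -0.001  0.   ]
0.3 [-1.00007841e+00 -2.85622174e-03  7.65441456e-05]
shift [  0.   -9.1 -21.1] turn [-0.3   -0.001  0.   ]
0.4 [-1.00007841e+00 -2.85622174e-03  7.65441456e-05]
shift [  0.  -13.5 -27.4] turn [-0.4   -0.001  0.   ]
0.5 [-1.00007841e+00 -2.85622174e-03  7.65441456e-05]
shift [  0.1 -18.5 -33.2] turn [-0.5   -0.001  0.   ]
0.6 [-1.00007841e+00 -2.85622174e-03  7.65441456e-05]
shift [  0.1 -24.  -38.5] turn [-0.6   -0.002  0.   ]
0.7 [-1.00007841e+00 -2.85622174e-03  7.65441456e-05]
shift [  0.1 -30.  -43.2] turn [-0.7   -0.002  0.   ]
0.8 [-1.00007841e+00 -2.85622174e-03  7.65441456e-05]
shift [  0.1 -36.5 -47.3] turn [-0.8   -0.002  0.   ]
0.9 [-1.00007841e+00 -2.85622174e-03  7.65441456e-05]
shift [  0.1 -43.4 -50.8] turn [-0.9   -0.003  0.   ]
1 [-1.00007841e+00 -2.85622174e-03  7.65441456e-05]
shift [  0.1 -50.6 -53.5] turn [-1.    -0.003  0.   ]
1.1 [-1.00007841e+00 -2.85622174e-03  7.65441456e-05]
shift [  0.2 -58.  -55.5] turn [-1.1   -0.003  0.   ]
1.2 [-1.00007841e+00 -2.85622174e-03  7.65441456e-05]
shift [  0.2 -65.6 -56.8] turn [-1.2   -0.003  0.   ]
```

>>> servo_tool:
  series:
    - [[0, -2.3, -7.3], [-0.1, 0, 0], 6]
    - [[0, -5.4, -14.4], [-0.2, 0, 0], 6]
    - [[0, -9.1, -21.1], [-0.3, 0, 0], 6]
    - [[0, -13.5, -27.4], [-0.4, 0, 0], 6]
    - [[0, -18.5, -33.2], [-0.5, 0, 0], 6]
    - [[0, -18.5, -33.2], [-0.5, 0, 0], 6]
    - [[0, -18.5, -33.2], [-0.5, 0, 0], 6]

```text
t: 9.02
tool_pos: [0.6025, 0.1506, 0.0729]
ee_rot: [1.955, -2.416, -0.063]
wrist_force: [0.9, 4.2, 1.4]
finger_gap: 0.0133
```

```bash
python3 - <<'E'
from h import *; from workcell import env
s=env.sense(); show(s)
print(s["ft_torque"])
R0=Ro.from_rotvec(s["ee_rot"]).as_matrix()
for th in (.1,.2,.3,.4,.5,.6,.7):
    R=Ro.from_rotvec(ry*th).as_matrix(); plan(hinge+R@(s["tool_pos"]-hinge),R@R0,s)
E
```

```text
{'t': 9.0167, 'qpos': [0.0577, 0.5485, 1.5051, 0.015, 1.1381, 1.8321], 'tool_pos': [0.6025, 0.1506, 0.0729], 'wrist_force': [0.8721, 4.2047, 1.3681], 'finger_gap': 0.0133}
[ 0.63926279 -0.46219741 -0.02965272]
shift [ 0.  -2.3 -7.2] turn [-0.1 -0.  -0. ]
shift [  0.   -5.3 -14.1] turn [-0.2 -0.  -0. ]
shift [  0.   -8.9 -20.7] turn [-0.3 -0.  -0. ]
shift [  0.  -13.2 -26.9] turn [-0.4 -0.  -0. ]
shift [  0.  -18.1 -32.6] turn [-0.5 -0.  -0. ]
shift [  0.  -23.5 -37.8] turn [-0.6 -0.  -0. ]
shift [  0.  -29.5 -42.4] turn [-0.7 -0.  -0. ]
```

>>> servo_tool:
  series:
    - [[0, -2.3, -7.2], [-0.1, 0, 0], 6]
    - [[0, -5.3, -14.1], [-0.2, 0, 0], 6]
    - [[0, -8.9, -20.7], [-0.3, 0, 0], 6]
    - [[0, -13.2, -26.9], [-0.4, 0, 0], 6]
    - [[0, -18.1, -32.6], [-0.5, 0, 0], 6]
    - [[0, -23.5, -37.8], [-0.6, 0, 0], 6]
    - [[0, -27, -40.5], [-0.66, 0, 0], 6]
    - [[0, -27, -40.5], [-0.66, 0, 0], 6]
    - [[0, -27, -40.5], [-0.66, 0, 0], 6]

```text
t: 9.77
tool_pos: [0.6289, 0.1449, 0.1095]
ee_rot: [1.628, -2.011, -0.752]
wrist_force: [-1.6, 4.2, 2.0]
finger_gap: 0.0132
```

```bash
python3 - <<'E'
from h import *; from workcell import env,vision
s=env.sense(); show(s); 
R0=Ro.from_rotvec(s["ee_rot"]).as_matrix(); g=s["tool_pos"]-.019*R0[:,2]-hinge
print("angle of grasp pt deg",np.degrees(np.arctan2(g[2],-g@rx)),np.hypot(g[2],g@rx), "tilt",np.degrees(np.arctan2(R0[:,2]@rx,-R0[2,2])))
d=vision.get_image("scene");np.savez("s5.npz",**d);a=cv2.resize(d["image"][110:300,170:370,::-1],None,fx=2,fy=2)
d=vision.get_image("top");np.savez("t5.npz",**d);b=cv2.resize(d["image"][100:290,110:300,::-1],None,fx=2,fy=2)
cv2.imwrite("pics/s5.png",np.hstack([a,b]))
E
```

```text
{'t': 9.7667, 'qpos': [-0.016, 0.9927, 0.7626, 0.1442, 2.0901, 1.7898], 'tool_pos': [0.6289, 0.1449, 0.1095], 'wrist_force': [-1.6154, 4.1647, 2.027], 'finger_gap': 0.0132}
angle of grasp pt deg 66.39586803308299 0.08052260967922717 tilt -41.108351051495866
```

View pics/s5.png

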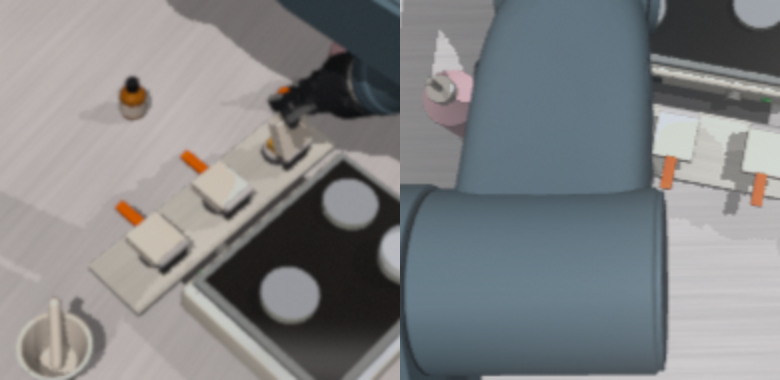

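The left cap stands open at about 66° with the tab gripped (left panel, (285,120)), and the other two are shut. The amber bottle, mortar and wash bottle (right panel, (447,95)) are where they were. I'll hold briefly, recheck, then hand in.

>>> servo_tool:
  series:
    - [[0, 0, 0], [0, 0, 0], 6]
    - [[0, 0, 0], [0, 0, 0], 6]
    - [[0, 0, 0], [0, 0, 0], 6]
    - [[0, 0, 0], [0, 0, 0], 6]

```text
t: 10.2
tool_pos: [0.6292, 0.1448, 0.1122]
ee_rot: [1.632, -2.014, -0.748]
wrist_force: [-3.3, 4.4, -2.0]
finger_gap: 0.0137
```

```bash
python3 - <<'E'
from h import *; from workcell import env,close_job
d=np.load("t5.npz");P=pts(d);p=P[125:170,115:150].reshape(-1,3);q=np.load("top.npz");o=pts(q)[125:170,115:132].reshape(-1,3)
p=P[125:170,115:132].reshape(-1,3)
for a in(p,o): print("wash",a[(a[:,2]>.1)&(a[:,2]<.17)].mean(0).round(4))
s=env.sense(); show(s); print(close_job())
E
```

```text
wash [0.6604 0.2993 0.1294]
wash [0.6601 0.2999 0.1286]
{'t': 10.2, 'qpos': [-0.0157, 0.9873, 0.7644, 0.143, 2.0887, 1.7895], 'tool_pos': [0.6292, 0.1448, 0.1122], 'wrist_force': [-3.3232, 4.4407, -1.9926], 'finger_gap': 0.0137}
the job is handed in; nothing more can be done
None
```

The left bolt is the loose one, and I handed the job in at about 10 s with its cap held open by the tab at about 66°.

- **Tapping:** the right and middle bolts did not give under about 15 N (under 0.5 mm of sinking). The left one sank about 5 mm at 2.3 N.
- **Lifting:** I gripped the left tab with a 13 mm opening and swung the cap about its hinge. The 66° comes from the measured gripper position, since the cap angle itself isn't reported.
- **Last checks:** in the final picture the other two caps are shut and the amber bottle and mortar look unmoved. The wash bottle measured within 1 mm of where it started. The wrist force was about 6 N.
- **What went wrong:** my first tilt for the grasp ran joint 4 into the end of its range and pulled the last joint close to its own. I backed off to a gentler tilt with nothing touched. I saw the limits only in the joint readings, so I can't say whether that counts as a joint passing its range.
- **Remaining disagreement:** the tool height crept up about 3 mm during the last hold while the grip stayed closed. I didn't look into it.

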